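# Shut and clamp the heated cover of a thermal cycler

## Task

The tubes are loaded in the thermal cycler: slide its heated cover forward over them, gently and fully home against the front stop. Then turn the small knob sunk in the well of the cover clockwise, and stop as soon as you feel it go snug: the pressure plate must bear on the tube caps without crushing them, which less than a tenth of a turn too far would do. Do not jam the fingers against the cover, leave the other things on the bench alone, and let go.

Things in the scene. Friction and masses are not known exactly. Their poses are not given: they have to be found in the camera images.
- cycler: White bench-top thermal cycler, fixed, 350 (x) x 190 x 110 mm to its deck. Origin: on the bench under the centre of its heat block. +x points to its rear, its low sloping control panel is at -x, z up. The cover slides on the deck along its x; shut, the knob axis stands over the origin. Chassis reaches 150 mm to -x and 200 mm to +x of the origin.
- cover (a joint): How far the white cover (144 x 150 mm) has slid forward, towards the cycler's -x: about 0 to 0.02 at the start (parked at the rear, tubes exposed), 0.115 m against its front stop (fully home). It slides with about 5 N of friction and stays where left; nothing latches it, so an off-centre grip on the knob can drag it back.
- handle_top (a point): Middle of the top face of the grey handle bar on the cover: 12 mm thick (cycler's x), 90 mm long (y), 20 mm high above the cover's flat top, 66 mm in front (-x) of the knob axis. Turned like the cycler.
- knob_axis (a point): Centre of the knob's top face, on its upright axis. Black fluted round knob, 28 mm diameter, 18 mm high, in a round well 84 mm across and 23 mm deep in the cover; its top is 3 mm below the cover's top. Clockwise from above lowers the plate 3 mm per rad. Running free it takes a steady 0.2 N m; each N on the caps adds 0.003 N m, so it is snug at about 0.3 N m. It stays where left.
- shell: The cover's white top shell with the round well, carrying the knob and the handle bar. Origin on the knob axis, 52 mm below the shell's flat top, turned like the cycler. Under it hangs a stiffly sprung pressure plate (6 N at first touch, then about 150 N more per rad of knob), hidden once the cover is shut. The knob turns free for 0.35 to 2.3 rad, different each time, before the plate meets the caps.
- tubes: White tray of 32 small capped tubes (44 x 80 x 8 mm above the block), loose, seated in the aluminium heat block that stands out of the deck. Origin: centre of the underside of its rim plate, 8 mm below the cap tops. Exchange blocks differ in height by a few mm. 12 N or more holds the caps, more than 60 N crushes them.
- sample_rack: White rack of sample tubes with orange and yellow caps, 66 x 110 x 104 mm, loose. Origin: centre of its underside. To be left alone.
- tip_box: Blue pipette-tip box with a clear lid, 82 x 118 x 74 mm, loose. Origin: centre of its underside. To be left alone.
- reagent: White plastic reagent bottle, 62 mm diameter, 115 mm high, loose. Origin: centre of its underside. To be left alone.
Not all that is in view belongs to the job. There is more than one size of the tubes; the one meant has the size given above.

How it is judged:
By the outcome, as a careful person would: the job done as asked, in the order asked, and still so for the second after the job is handed in, with the robot touching nothing.
It also fails if it takes over 69 s, if anything falls off the work surface, if the arm or the gripper's body presses on something with over 40 N, if the wrist force passes 120 N, or if a joint passes its speed limit or range.

## Robot

A 6-joint arm with a two-finger parallel gripper is mounted at the origin on the work surface. World frame = base frame: x ahead of the robot, y to its left, z up, the work surface at z = 0. Lengths are in m, angles in rad, forces in N, time in s.
With the tool pointing down it reaches from about 0.35 to 0.975 m from the base axis. Payload 4.9 kg.
Tool frame: the origin (TCP) lies on the centre line of the jaws, within the pads' length; the fingertips stand 14 mm ahead of it and the grasp point (between the pads) lies 5 mm behind it; y points along the fingers, z is the direction in which the jaws open and shut, and the axes are right-handed (so a half turn about y gives the same grasp; the last joint's range is limited). The gripper opens to 85 mm and grips with 20 to 120 N. Pads are 22 mm wide; open, the fingers measure 114 mm over their backs; the gripper's body (76 mm by 85 mm) begins 54 mm behind the grasp point. The pads swing forward as they close: fully open they stand 13 mm farther back than shut.
Start: joints at [1.176, 0.053, 1.613, -0, 1.476, -0.119], TCP at [0.17, 0.601, 0.245] pointing down, gripper open.
Joint ranges: [-3.01, 3.01], [-1.01, 2.22], [0.06, 2.58], [-1.02, 4.17], [0.09, 2.62], [-3.14, 3.14]. Speed limits (rad/s): [2.57, 2.57, 3.14, 3.14, 3.14, 3.14].

## Interface

Orientations are given as a rotation vector (axis times angle).
In Python, from station import ctrl gives the robot as it stands.
- The arm moves only by the tool servo_tool, never from a script. Its arguments are lists of equal length, an entry for each row: "delta_pos": the shift along the tool's x, y, z in m, a list of three; "dr": the turn, a rotation vector about the tool's x, y, z in degrees, a list of three; "grip": the opening, from 0 (shut) to 1 (fully open). In form: {"delta_pos": [[x, y, z], ...], "dr": [[rx, ry, rz], ...], "grip": [grip, ...]}. A call has 1 to 5 rows; each row shifts and turns the pose as measured when the row begins, along the tool's axes as they then stand; what a row does not reach is not made up. A row lasts 1/8 s, in which the tool goes at most 62.5 mm and 10.7 degrees, less where a joint would pass 70% of its speed; a pose out of reach is approached as far as the arm can. A call is refused whole if a number of a shift passes 0.0625 or a number of a turn 10.7, either way. A call with a gripper value outside its range is refused whole. The fingers move at their own pace and stop on an object; "grip_force" is the grip in N (left out, the last holds). Time passes only in rows, so rows that do not move let the fingers close. It gives the time, the measured TCP pose, the force and the opening at its end, in the units of the state.
- ctrl.get_obs(): the state, without advancing time (a new reading comes with each control period).
- ctrl.get_image(name): name is "side" or "top" or "wrist"; returns the picture (480x640x3 uint8, red, green, blue); there is no depth.
- ctrl.camera_params(name): a dict with "fovy" (degrees; the focal length in pixels is half the picture's height over the tangent of half this angle, whatever the lens; pixels are square), "cx", "cy" (the principal point, pixels), "eye" and "rotation" of the camera in the world. Camera axes: x right, y down, z forward; pixel columns grow to the right and rows downward; lengths in m; the calibration is good to about 2 mm. A picture is of the moment at which its call begins: read the wrist's pose just before it. camera_params takes no time and is no camera call; for the wrist camera it gives the pose at the moment of the call.
- ctrl.finish_job(): hands the job in, once; it reports no verdict.
Trained networks look in the newest picture that a camera, given by its name, has taken for a name from the list of things; names that differ only in an ending like _2 or _b are one class to them, and where a whole thing is asked for, a point or a joint stands for the part that bears it (a point fixed in the world has none). Each returns a list of dicts, best first, with "score" (0 to 1); they miss things now and then, are a little off and sometimes report something else, mostly with a low value. They report only what shows in the picture. A call takes as long as a camera call. They do not tell look-alikes from the thing itself.
- ctrl.masks_of(camera, label): "pixels" (480x640 bool, what is visible of it) and "extent" ([left, top, right, bottom] in pixels, round what is visible of it).
The state is a dict: "t": time; "q": joint angles; "dq": joint speeds; "effort": joint torques, N m; "tool_pos": TCP position; "tool_rot": TCP orientation; "contact_force": force on the tool from outside, world axes, zero at the start; "wrist_torque": the same for the moment, N m; "opening": finger opening in m.
Only numpy, scipy, OpenCV 4.12 (cv2) and the standard library are available. Lean on these libraries where they do the work, as an engineer would, in place of code of your own. Each camera call takes 0.05 s, during which the arm holds its last target.

## Working session

There is one attempt and no reset: what is moved stays moved. The work goes in short steps, Python scripts to look and compute and a tool call to move; the robot and the scene stay as the last step left them, time stands still between calls to the robot, and variables do not carry over. Pictures are saved under pics/ and viewed, and the job is handed in when it is done.

Besides the shell and the picture viewer there is one more tool, called as name(argument=value, ...) on one line, values as JSON. servo_tool: Moves the arm, as the interface text tells. Its arguments: {"type":"object","properties":{"delta_pos":{"type":"array","items":{"type":"array","items":{"type":"number"}}},"dr":{"type":"array","items":{"type":"array","items":{"type":"number"}}},"grip":{"type":"array","items":{"type":"number"}},"grip_force":{"type":"number"}},"required":["delta_pos","dr","grip"]}

```bash
mkdir -p pics; ls
python3 - <<'E'
from station import ctrl
import cv2,json
for n in ["side","top","wrist"]:
    im=ctrl.get_image(n); cv2.imwrite(f"pics/{n}0.png",im[:,:,::-1])
    p=ctrl.camera_params(n); print(n,p)
o=ctrl.get_obs(); print(o)
E
```

```text
pics
side {'fovy': 43.21452750709772, 'cx': 328.1998425282, 'cy': 247.49644639079582, 'eye': array([-0.40363919, -0.96007869,  0.88527879]), 'rotation': array([-1.95326541,  0.84901895, -0.45701494])}
top {'fovy': 45.39012596349244, 'cx': 315.60464982538946, 'cy': 238.57113653822495, 'eye': array([0.33182945, 0.00981787, 1.26132241]), 'rotation': array([-2.07678164,  2.15372451, -0.22627632])}
wrist {'fovy': 67.96104244968696, 'cx': 322.4107246300449, 'cy': 240.8653794963707, 'eye': array([0.10271551, 0.62191781, 0.37294457]), 'rotation': array([2.31989486, 1.75618256, 0.24343778])}
{'t': 0.15, 'q': array([ 1.17598529e+00,  5.32395462e-02,  1.61396194e+00, -2.01625619e-05,
        1.47598446e+00, -1.18983009e-01]), 'dq': array([ 0.00070298, -0.00102023, -0.00322539,  0.00126145, -0.00044805,
        0.00100905]), 'effort': array([ 1.51382751e-04, -3.94242203e+01, -3.70723808e+01, -1.39094382e-04,
        4.73032225e-03,  6.70778505e-06]), 'tool_pos': array([0.17003378, 0.6009551 , 0.24433407]), 'tool_rot': array([-1.56147914,  0.21685867, -0.21625156]), 'contact_force': array([-0.25843129,  0.06677354, -0.66359427]), 'wrist_torque': array([ 0.06617806, -0.01736728,  0.03793751]), 'opening': 0.08552762360602889}
```

View pics/side0.png

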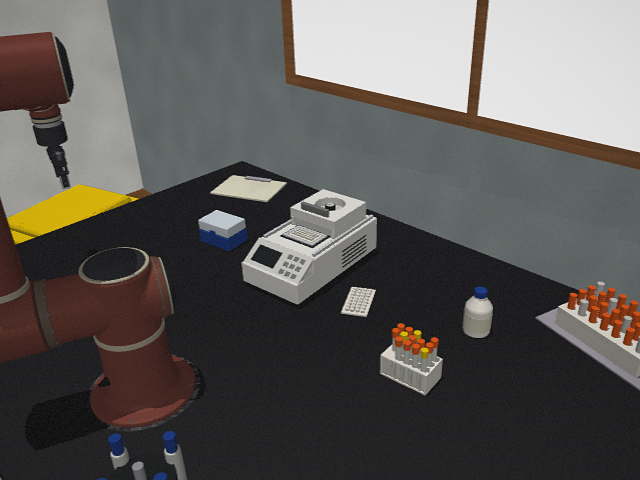

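View pics/top0.png

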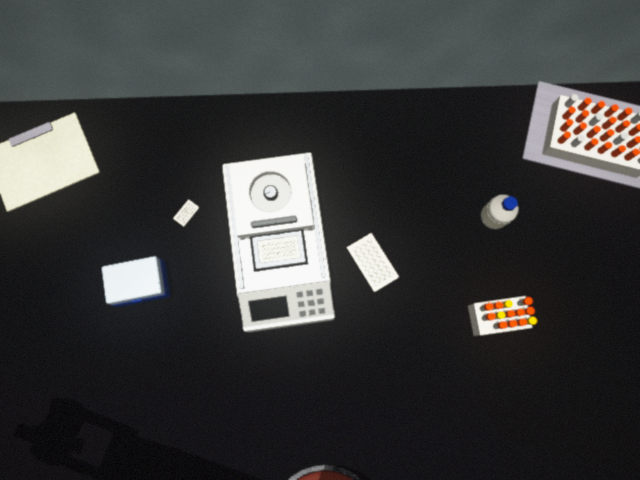

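View pics/wrist0.png

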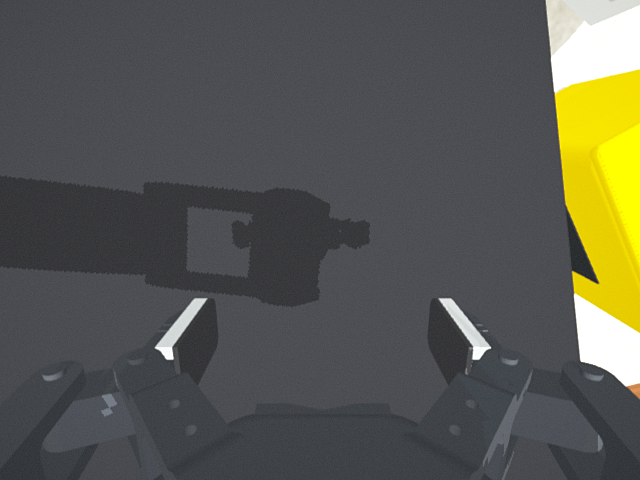

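```bash
cat > h.py <<'E'
import numpy as np,cv2
from scipy.spatial.transform import Rotation as R
from station import ctrl
def ray(p,uv):
    f=240/np.tan(np.radians(p['fovy'])/2)
    d=np.array([(uv[0]-p['cx'])/f,(uv[1]-p['cy'])/f,1.]); return p['eye'],R.from_rotvec(p['rotation']).apply(d)
def atz(p,uv,z):
    e,d=ray(p,uv); return e+d*(z-e[2])/d[2]
def proj(p,X):
    f=240/np.tan(np.radians(p['fovy'])/2)
    c=R.from_rotvec(p['rotation']).inv().apply(np.atleast_2d(X)-p['eye'])
    return np.c_[p['cx']+f*c[:,0]/c[:,2],p['cy']+f*c[:,1]/c[:,2]]
def tri(p1,u1,p2,u2):
    e1,d1=ray(p1,u1);e2,d2=ray(p2,u2)
    A=np.c_[d1,-d2];s=np.linalg.lstsq(A,e2-e1,rcond=None)[0]
    a,b=e1+s[0]*d1,e2+s[1]*d2; return (a+b)/2,np.linalg.norm(a-b)
E
python3 - <<'E'
from h import *
for n in ["side","top"]:
    im=ctrl.get_image(n)
    for l in ["cycler","knob_axis","handle_top","tubes"]:
        for d in ctrl.masks_of(n,l)[:3]:
            m=d['pixels']; ys,xs=np.nonzero(m); print(n,l,round(d['score'],2),d['extent'],m.sum(),xs.mean().round(1),ys.mean().round(1))
t=cv2.imread("pics/top0.png"); cv2.imwrite("pics/tc.png",cv2.resize(t[145:340,210:350],None,fx=3,fy=3,interpolation=cv2.INTER_CUBIC))
t=cv2.imread("pics/side0.png"); cv2.imwrite("pics/sc.png",cv2.resize(t[180:310,230:390],None,fx=4.5,fy=4.5,interpolation=cv2.INTER_CUBIC))
E
```

```text
side cycler 0.66 [242.9, 188.9, 378.8, 305.4] 9108 311.6 246.5
side cycler 0.4 [460.0, 288.9, 492.5, 336.8] 1149 478.1 314.0
side knob_axis 0.84 [288.2, 189.2, 366.4, 238.1] 2261 329.6 211.2
side handle_top 0.84 [291.2, 192.5, 364.3, 238.4] 2257 329.7 211.3
side handle_top 0.29 [289.9, 225.9, 323.1, 243.6] 259 304.9 234.3
side tubes 0.91 [346.2, 284.6, 374.4, 318.8] 690 359.0 301.2
side tubes 0.75 [291.0, 226.9, 318.5, 242.8] 238 305.2 234.6
top cycler 0.96 [224.0, 152.6, 333.2, 331.2] 13944 277.2 241.5
top cycler 0.33 [230.6, 157.7, 312.2, 240.8] 5589 270.4 196.8
top knob_axis 0.68 [229.8, 157.1, 313.9, 236.9] 5349 270.4 196.8
top knob_axis 0.49 [481.2, 196.3, 519.0, 228.1] 957 499.0 211.0
top handle_top 0.74 [229.0, 153.1, 312.8, 241.2] 5508 270.3 196.6
top handle_top 0.69 [103.6, 253.5, 170.5, 308.5] 2790 135.3 281.4
top handle_top 0.49 [470.1, 294.2, 536.2, 335.5] 1968 501.0 315.2
top tubes 0.96 [257.8, 238.8, 299.4, 262.8] 827 277.6 249.2
top tubes 0.81 [173.7, 202.9, 198.5, 223.3] 321 186.0 212.4
top tubes 0.69 [347.2, 233.0, 396.1, 290.8] 1506 372.1 262.1
```

View pics/tc.png

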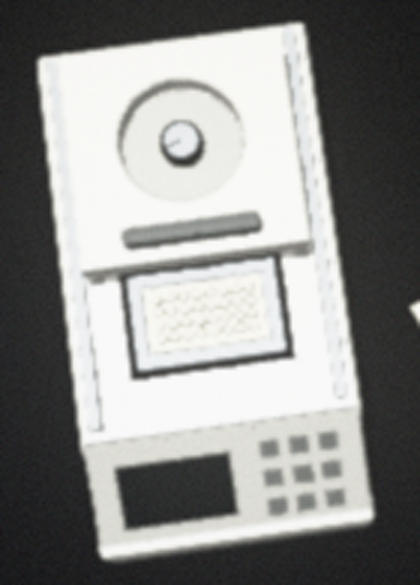

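View pics/sc.png

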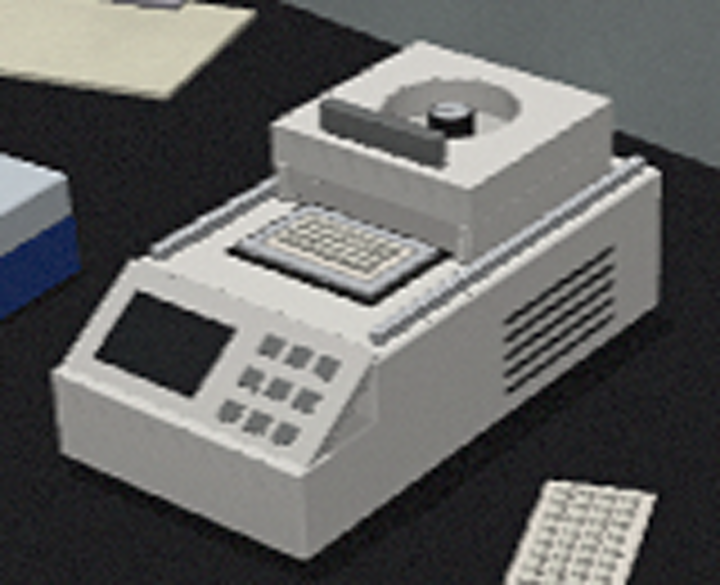

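Run:
```python
from h import *
T=ctrl.camera_params("top");S=ctrl.camera_params("side")
t=lambda x,y:((x+.5)/3-.5+210,(y+.5)/3-.5+145)
s=lambda x,y:((x+.5)/4.5-.5+230,(y+.5)/4.5-.5+180)
for n,a,b in [("knob",(180,139),(449,112)),("shellFR",(310,242),(470,185)),("shellFL",(84,269),(272,130)),("shellBR",(303,25),(612,103)),("deckFR",(358,405),(372,362)),("deckFL",(84,440),(140,262)),("tubes",(205,310),(335,244))]:
    X,e=tri(T,t(*a),S,s(*b)); print(n,X.round(4),e.round(4))
```

```text
knob [0.6647 0.0863 0.154 ] 0.001
shellFR [0.5905 0.0008 0.1621] 0.0046
shellFL [0.5782 0.1514 0.1531] 0.0008
shellBR [0.7332 0.0058 0.1628] 0.0129
deckFR [ 0.487  -0.0256  0.1024] 0.0028
deckFL [0.4722 0.158  0.1037] 0.0032
tubes [0.5554 0.0751 0.1117] 0.0004
```

Run:
```python
from h import *
o=ctrl.get_obs(); print(R.from_rotvec(o['tool_rot']).as_matrix().round(3))
p=ctrl.camera_params("wrist");M=R.from_rotvec(o['tool_rot'])
print("cam in tool",M.inv().apply(p['eye']-o['tool_pos']).round(4),(M.inv()*R.from_rotvec(p['rotation'])).as_matrix().round(3))
```

```text
[[ 0.962 -0.     0.272]
 [-0.272  0.     0.962]
 [-0.    -1.     0.   ]]
cam in tool [-0.0705 -0.1286  0.0017] [[-0.001  0.962  0.274]
 [-0.    -0.274  0.962]
 [ 1.     0.001  0.   ]]
```

servo_tool(delta_pos=[[0.02,-0.03,-0.03],[0.03,-0.03,-0.04],[0.035,0,-0.046],[0.035,0,-0.046],[0.035,0,-0.046]], dr=[[0,-10.2,0],[0,-10.2,0],[0,0,0],[0,0,0],[0,0,0]], grip=[0,0,0,0,0], grip_force=30)

```text
t: 1.27
tool_pos: [0.3268, 0.3937, 0.3077]
tool_rot: [-1.569, -0.081, 0.077]
contact_force: [0.0, -0.4, -0.8]
opening: 0.0002
```

servo_tool(delta_pos=[[0.038,0,-0.048],[0.038,0,-0.048],[0.038,0,-0.048],[0.038,0,-0.048],[0.038,0,-0.048]], dr=[[0,0,0],[0,0,0],[0,0,0],[0,0,0],[0,0,0]], grip=[0,0,0,0,0])

```text
t: 1.9
tool_pos: [0.5436, 0.1681, 0.3104]
tool_rot: [-1.566, -0.085, 0.073]
contact_force: [0.2, 0.7, 0.3]
opening: 0.0
```

servo_tool(delta_pos=[[0.038,0,-0.048],[0.038,0,-0.048],[0.02,0,-0.02],[0,0,0]], dr=[[0,0,0],[0,0,0],[0,0,0],[0,0,0]], grip=[0,0,0,0])

```text
t: 2.4
tool_pos: [0.6547, 0.0556, 0.3104]
tool_rot: [-1.566, -0.081, 0.068]
contact_force: [-0.2, 0.6, -0.3]
opening: -0.0001
```

```bash
cat >> h.py <<'E'
def snap(name,n="wrist"):
    p=ctrl.camera_params(n); im=ctrl.get_image(n); cv2.imwrite(f"pics/{name}.png",im[:,:,::-1]); return p,im
def heads():
    o=ctrl.get_obs();M=R.from_rotvec(o['tool_rot']).as_matrix()
    print('t',o['t'],'pos',o['tool_pos'].round(4),'xhead',np.degrees(np.arctan2(M[1,0],M[0,0])).round(2),'y',M[:,1].round(3),'q6',o['q'][5].round(3),'F',o['contact_force'].round(2),'T',o['wrist_torque'].round(3),'open',o['opening'])
    return o
E
python3 - <<'E'
from h import *
heads(); p,im=snap("w1")
E
```

```text
t 2.4 pos [0.6547 0.0556 0.3104] xhead 5.43 y [ 0.008  0.004 -1.   ] q6 -1.696 F [-0.17  0.58 -0.25] T [ 0.021 -0.007 -0.004] open -9.581892396885337e-05
```

View pics/w1.png

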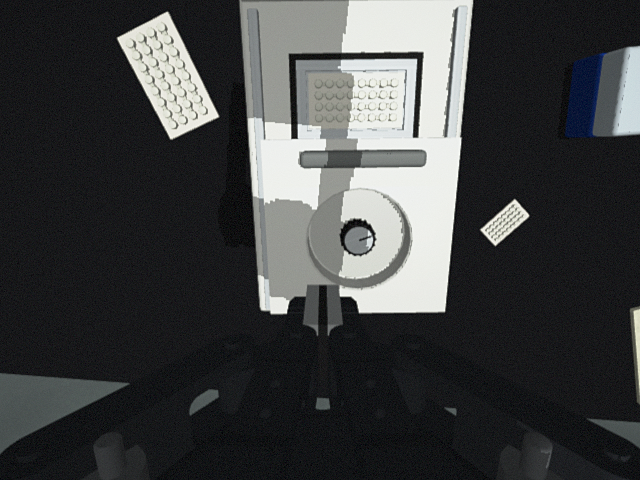

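The wrist view shows the open cover: handle bar at (363,158), knob at (358,237) in its well, the seated 8x4 tray at (357,100); trays at (168,75) and (505,222) lie loose on the bench and are look-alikes (not seated), so left alone.

Run:
```python
from h import *
p=ctrl.camera_params("wrist")
T=ctrl.camera_params("top");S=ctrl.camera_params("side")
for z in (.155,.159): print('knob',z,atz(p,(358,237),z).round(4))
print('tri wrist/side',tri(p,(358,237),S,((449.5)/4.5-.5+230,(112.5)/4.5-.5+180)))
print('handle mid',atz(p,(363,155),.182).round(4),'ends',atz(p,(299,155),.182).round(4),atz(p,(427,154),.182).round(4))
print('edges y',atz(p,(363,149.5),.182).round(4),atz(p,(363,161),.182).round(4),atz(p,(363,167),.164))
print('rim L,R',[atz(p,u,.162).round(4) for u in [(307,238),(411,238),(359,188),(359,287)]])
cv2.imwrite("pics/w1c.png",cv2.resize(cv2.imread("pics/w1.png")[130:320,230:480],None,fx=3,fy=3,interpolation=cv2.INTER_CUBIC))
```

```text
knob 0.155 [0.66  0.089 0.155]
knob 0.159 [0.6589 0.0885 0.159 ]
tri wrist/side (array([0.66239177, 0.08724295, 0.15420857]), np.float64(0.005665184453221682))
handle mid [0.5931 0.0814 0.182 ] ends [0.5974 0.0368 0.182 ] [0.5881 0.126  0.182 ]
edges y [0.5894 0.081  0.182 ] [0.5971 0.082  0.182 ] [0.60252616 0.08470935 0.164     ]
rim L,R [array([0.6629, 0.0472, 0.162 ]), array([0.6549, 0.1308, 0.162 ]), array([0.6188, 0.0839, 0.162 ]), array([0.7015, 0.0943, 0.162 ])]
```

View pics/w1c.png

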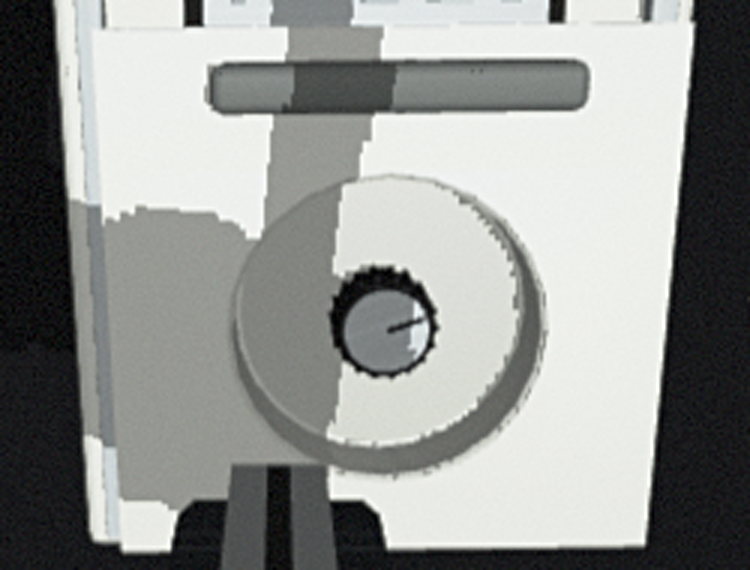

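servo_tool(delta_pos=[[-0.0327,0.01,0.0327],[0,0.04,0],[0,0.04,0],[0,0.02,0],[0,0,0]], dr=[[-0.2,0,0.45],[0,0,0],[0,0,0],[0,0,0],[0,0,0]], grip=[0,0,0,0,0])

```text
t: 3.08
tool_pos: [0.6146, 0.0922, 0.2008]
tool_rot: [-1.568, -0.084, 0.077]
contact_force: [0.2, -0.2, -0.5]
opening: 0.0004
```

Run:
```python
from h import *
heads(); p,im=snap("w2"); p,im=snap("s2","side")
cv2.imwrite("pics/s2c.png",cv2.resize(im[180:310,230:390,::-1],None,fx=4.5,fy=4.5,interpolation=cv2.INTER_CUBIC))
```

```text
t 3.075 pos [0.6146 0.0922 0.2008] xhead 5.85 y [ 0.004  0.001 -1.   ] q6 -1.644 F [ 0.24 -0.22 -0.52] T [ 0.024  0.005 -0.027] open 0.0004358579536749039
```

View pics/w2.png

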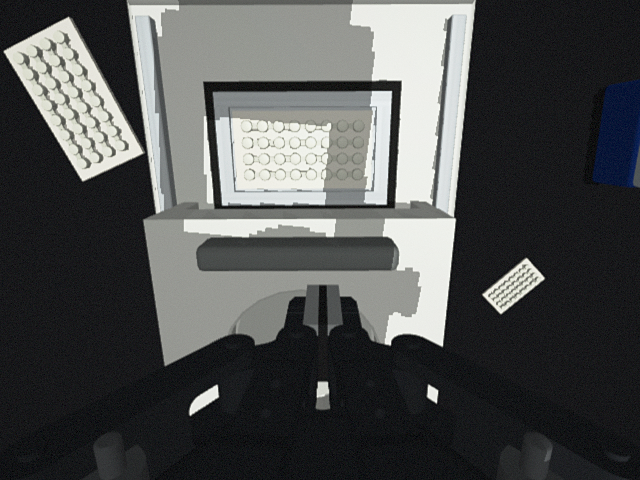

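View pics/s2c.png

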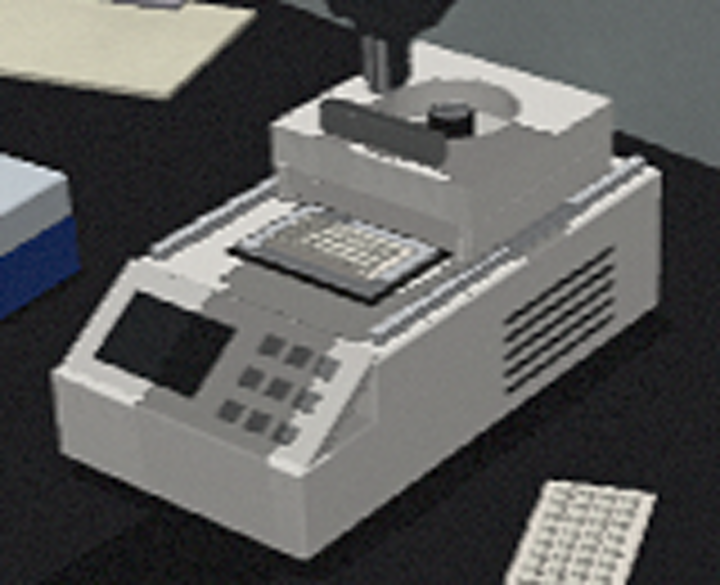

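servo_tool(delta_pos=[[0.005,0,-0.008],[0,0.01,0],[0,0.008,0],[0,0,0]], dr=[[0,0,0],[0,0,0],[0,0,0],[0,0,0]], grip=[0,0,0,0])

```text
t: 3.68
tool_pos: [0.625, 0.0835, 0.1887]
tool_rot: [-1.569, -0.091, 0.067]
contact_force: [-0.2, -1.2, 0.1]
opening: -0.0001
```

servo_tool(delta_pos=[[-0.004,0,0],[-0.004,0,0],[-0.003,0,0]], dr=[[0,0,0],[0,0,0],[0,0,0]], grip=[0,0,0])

```text
t: 4.05
tool_pos: [0.6135, 0.0825, 0.1886]
tool_rot: [-1.569, -0.092, 0.067]
contact_force: [7.1, 0.5, -1.4]
opening: 0.0002
```

servo_tool(delta_pos=[[-0.008,0,0],[-0.01,0,0],[-0.01,0,0],[-0.01,0,0],[-0.01,0,0]], dr=[[0,0,0],[0,0,0],[0,0,0],[0,0,0],[0,0,0]], grip=[0,0,0,0,0])

```text
t: 4.68
tool_pos: [0.5717, 0.078, 0.189]
tool_rot: [-1.568, -0.112, 0.046]
contact_force: [7.3, 0.7, -3.9]
opening: -0.0005
```

servo_tool(delta_pos=[[-0.01,0,0],[-0.01,0,0],[-0.008,0,0],[-0.005,0,0],[-0.004,0,0]], dr=[[0,0,0],[0,0,0],[0,0,0],[0,0,0],[0,0,0]], grip=[0,0,0,0,0])

```text
t: 5.3
tool_pos: [0.5399, 0.0746, 0.1893]
tool_rot: [-1.567, -0.131, 0.027]
contact_force: [5.1, 1.6, -3.7]
opening: -0.0005
```

Run:
```python
from h import *
heads(); p,im=snap("w3"); p,im=snap("t3","top")
cv2.imwrite("pics/t3c.png",cv2.resize(im[145:340,210:350,::-1],None,fx=3,fy=3,interpolation=cv2.INTER_CUBIC))
```

```text
t 5.3 pos [0.5399 0.0746 0.1893] xhead 5.76 y [ 0.066  0.005 -0.998] q6 -1.674 F [ 5.1   1.57 -3.7 ] T [ 0.089 -0.879  0.02 ] open -0.00048034723269137984
```

View pics/w3.png

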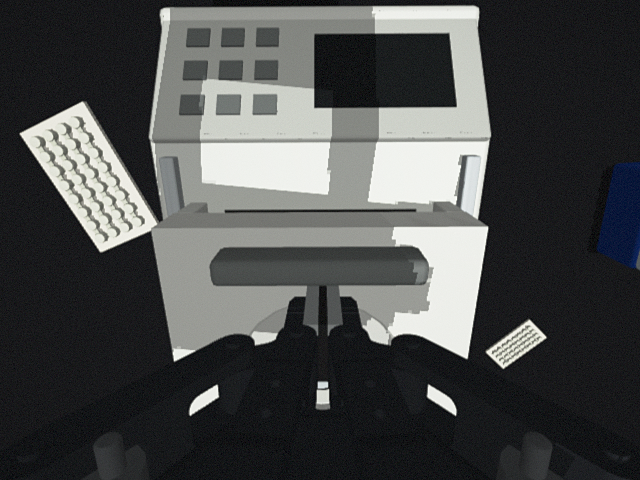

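servo_tool(delta_pos=[[-0.005,0,0],[-0.005,0,0],[-0.005,0,0],[-0.004,0,0],[-0.003,0,0]], dr=[[0,0,1],[0,0,1],[0,0,1],[0,0,1],[0,0,1]], grip=[0,0,0,0,0])

```text
t: 6.02
tool_pos: [0.5208, 0.0726, 0.1885]
tool_rot: [-1.571, -0.07, 0.088]
contact_force: [5.9, -0.6, -5.1]
opening: 0.0002
```

servo_tool(delta_pos=[[-0.003,0,0],[-0.003,0,0]], dr=[[0,0,0.5],[0,0,0.5]], grip=[0,0])

```text
t: 6.28
tool_pos: [0.5162, 0.0721, 0.1883]
tool_rot: [-1.572, -0.059, 0.098]
contact_force: [5.3, -0.2, -4.6]
opening: 0.0001
```

servo_tool(delta_pos=[[-0.003,0,0],[-0.003,0,0]], dr=[[0,0,-0.5],[0,0,0]], grip=[0,0])

```text
t: 6.52
tool_pos: [0.5119, 0.0716, 0.1886]
tool_rot: [-1.571, -0.07, 0.087]
contact_force: [5.8, -0.9, -3.7]
opening: -0.0004
```

servo_tool(delta_pos=[[-0.003,0,0],[-0.002,0,0]], dr=[[0,0,0],[0,0,0]], grip=[0,0])

```text
t: 6.78
tool_pos: [0.5082, 0.0713, 0.1886]
tool_rot: [-1.571, -0.074, 0.083]
contact_force: [5.5, 0.6, -3.7]
opening: -0.0002
```

servo_tool(delta_pos=[[-0.003,0,0],[-0.002,0,0]], dr=[[0,0,0],[0,0,0]], grip=[0,0])

```text
t: 7.02
tool_pos: [0.5044, 0.0709, 0.1886]
tool_rot: [-1.571, -0.078, 0.079]
contact_force: [5.2, 0.5, -3.8]
opening: 0.0001
```

servo_tool(delta_pos=[[-0.002,0,0],[-0.002,0,0]], dr=[[0,0,0],[0,0,0]], grip=[0,0])

```text
t: 7.28
tool_pos: [0.5038, 0.0708, 0.1888]
tool_rot: [-1.57, -0.087, 0.07]
contact_force: [11.4, 2.7, -7.3]
opening: 0.0
```

servo_tool(delta_pos=[[-0.002,0,0],[-0.002,0,0]], dr=[[0,0,0],[0,0,0]], grip=[0,0])

```text
t: 7.52
tool_pos: [0.5037, 0.0708, 0.189]
tool_rot: [-1.569, -0.097, 0.059]
contact_force: [10.4, 2.1, -7.2]
opening: 0.0001
```

servo_tool(delta_pos=[[0.006,0,0],[0.004,-0.02,0],[0.015,-0.03,0.004],[0.015,-0.03,0.004],[0,0,0]], dr=[[0,0,0],[0,0,0.7],[0,0,0.4],[0,0,0],[0,0,0]], grip=[0,0,0,0,0])

```text
t: 8.15
tool_pos: [0.5409, 0.0829, 0.2708]
tool_rot: [-1.571, -0.074, 0.082]
contact_force: [-0.2, 0.1, 0.5]
opening: -0.0003
```

Run:
```python
from h import *
heads(); p,im=snap("w4"); print(p)
p,im=snap("s4","side")
cv2.imwrite("pics/s4c.png",cv2.resize(im[180:310,230:390,::-1],None,fx=4.5,fy=4.5,interpolation=cv2.INTER_CUBIC))
```

```text
t 8.15 pos [0.5409 0.0829 0.2708] xhead 5.69 y [-0.006 -0.001 -1.   ] q6 -1.653 F [-0.22  0.07  0.52] T [-0.021  0.04  -0.001] open -0.0002955493385673648
{'fovy': 67.96104244968696, 'cx': 322.4107246300449, 'cy': 240.8653794963707, 'eye': array([0.47189763, 0.07805207, 0.3998377 ]), 'rotation': array([1.97483296, 2.18328756, 0.29808537])}
```

View pics/w4.png

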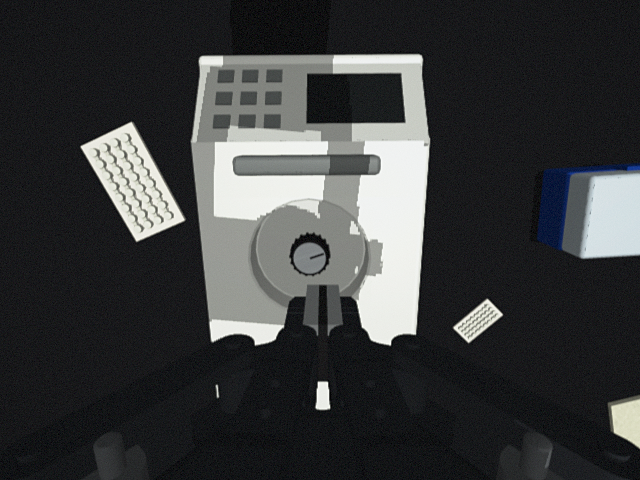

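View pics/s4c.png

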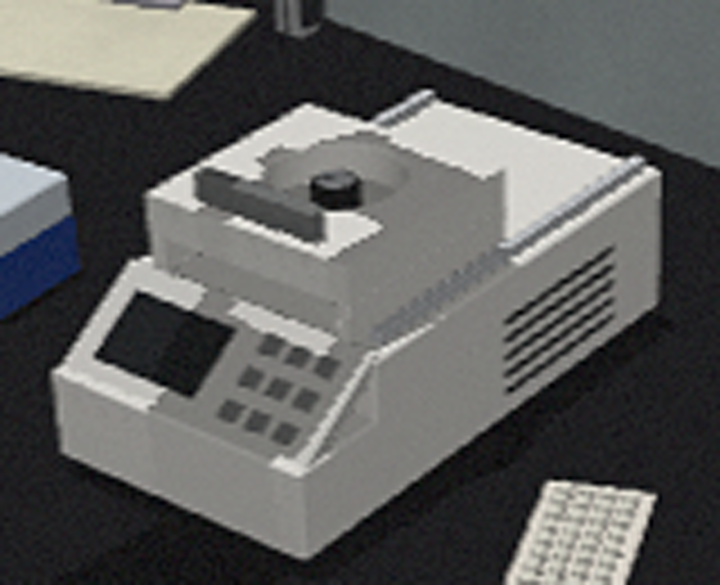

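Run:
```python
import cv2
cv2.imwrite("pics/w4c.png",cv2.resize(cv2.imread("pics/w4.png")[140:320,220:400],None,fx=4,fy=4,interpolation=cv2.INTER_CUBIC)[:600])
```

```text
(no output)
```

View pics/w4c.png

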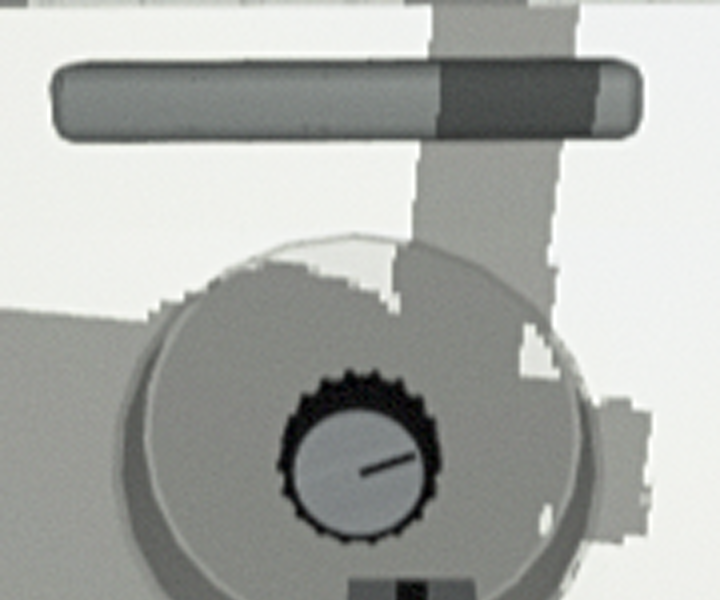

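Run:
```python
from h import *
p=ctrl.camera_params("wrist");o=ctrl.get_obs()
c=lambda x,y:((x+.5)/4-.5+220,(y+.5)/4-.5+140)
k=atz(p,c(359,473),.159);print('knob',k.round(4))
L,Rr,t=[atz(p,c(*u),.162) for u in [(116,460),(600,460),(357,234)]]
print('rim',L.round(4),Rr.round(4),np.linalg.norm(L-Rr),t.round(4),(t+.042*np.array([.9955,.095,0])).round(4))
h=[atz(p,c(*u),.182) for u in [(52,95),(642,90),(350,60),(350,118)]];print('handle',np.round(h,4))
S=ctrl.camera_params("side");s=lambda x,y:((x+.5)/4.5-.5+230,(y+.5)/4.5-.5+180)
print(tri(p,c(359,473),S,s(335,180)))
M=R.from_rotvec(o['tool_rot']); print('delta tool', M.inv().apply(k-o['tool_pos']).round(4))
a,b=atz(p,c(359,473),.159),atz(p,c(415,455),.159); print('pointer heading',np.degrees(np.arctan2(*(b-a)[[1,0]])))
```

```text
knob [0.5483 0.0764 0.159 ]
rim [0.5492 0.0345 0.162 ] [0.5408 0.1176 0.162 ] 0.08351585875868517 [0.506  0.0724 0.162 ] [0.5478 0.0764 0.162 ]
handle [[0.487  0.0262 0.182 ]
 [0.4776 0.1127 0.182 ]
 [0.4776 0.0695 0.182 ]
 [0.4859 0.0703 0.182 ]]
(array([0.55280204, 0.07454843, 0.1541404 ]), np.float64(0.006634539082813783))
delta tool [ 0.01    0.1081 -0.0071]
pointer heading 114.3204528571881
```

servo_tool(delta_pos=[[0.01,0,-0.007],[0,0,0],[0,0,0],[0,0,0],[0,0,0]], dr=[[0,10,0],[0,10,0],[0,10,0],[0,10,0],[0,10,0]], grip=[0,0,0,0,0])

```text
t: 8.88
tool_pos: [0.5423, 0.0756, 0.2559]
tool_rot: [-1.493, 0.651, -0.606]
contact_force: [0.3, 0.3, 0.4]
opening: -0.0003
```

servo_tool(delta_pos=[[0,0,0],[0,0,0],[0,0,0],[0,0,0],[0,0,0]], dr=[[0,10,0],[0,10,0],[0,10,0],[0,10,0],[0,0,0]], grip=[0,0,0,0,0])

```text
t: 9.5
tool_pos: [0.5344, 0.0747, 0.2446]
tool_rot: [-1.271, 1.212, -1.151]
contact_force: [0.4, -0.3, -0.4]
opening: -0.0002
```

Run:
```python
from h import *
heads(); p,im=snap("w5")
cv2.imwrite("pics/w5c.png",cv2.resize(im[180:320,220:400,::-1],None,fx=4,fy=4,interpolation=cv2.INTER_CUBIC))
```

```text
t 9.5 pos [0.5344 0.0747 0.2446] xhead -87.31 y [-0.052 -0.003 -0.999] q6 -0.044 F [ 0.38 -0.28 -0.39] T [-0.002 -0.036  0.007] open -0.00018933742045053057
```

View pics/w5.png

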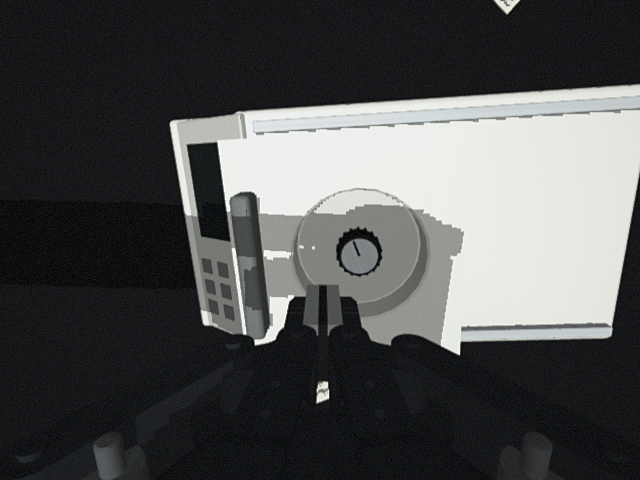

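View pics/w5c.png

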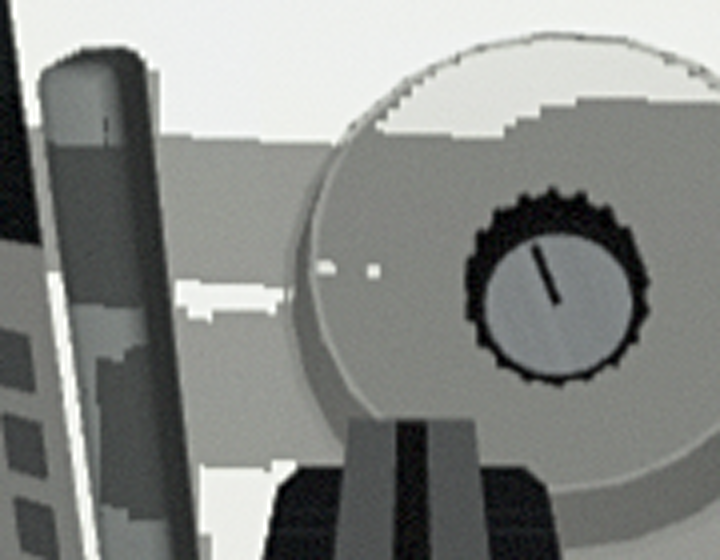

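Run:
```python
from h import *
p=ctrl.camera_params("wrist");o=ctrl.get_obs()
c=lambda x,y:((x+.5)/4-.5+220,(y+.5)/4-.5+180)
for z in (.155,.157,.159): print('knob',atz(p,c(558,306),z).round(4))
L,t=atz(p,c(284,290),.162),atz(p,c(552,34),.162)
print('rim left',L.round(4),L+.042*np.array([.9955,.095,0]),'top',t.round(4),(t+.042*np.array([-.095,.9955,0])).round(4))
# two-view triangulate
p4={'fovy': 67.96104244968696, 'cx': 322.4107246300449, 'cy': 240.8653794963707, 'eye': np.array([0.47189763, 0.07805207, 0.3998377 ]), 'rotation': np.array([1.97483296, 2.18328756, 0.29808537])}
u4=((359.5)/4-.5+220,(473.5)/4-.5+140)
print(tri(p,c(558,306),p4,u4))
```

```text
knob [0.5529 0.075  0.155 ]
knob [0.5527 0.0756 0.157 ]
knob [0.5526 0.0763 0.159 ]
rim left [0.5096 0.0771 0.162 ] [0.5513995  0.08106428 0.162     ] top [0.5483 0.1192 0.162 ] [0.5443 0.161  0.162 ]
(array([0.55237855, 0.07647459, 0.15903972]), np.float64(0.0005227257781192041))
```

```bash
cat >> h.py <<'E'
import pickle
def snap(name,n="wrist"):
    p=ctrl.camera_params(n); im=ctrl.get_image(n); cv2.imwrite(f"pics/{name}.png",im[:,:,::-1]); pickle.dump(p,open(f"pics/{name}.pkl","wb")); return p,im
E
python3 - <<'E'
from h import *
o=heads(); p=ctrl.camera_params("wrist"); print(p['eye'],R.from_rotvec(o['tool_rot']).inv().apply(p['eye']-o['tool_pos']))
heads(); p,im=snap("w6"); heads()
cv2.imwrite("pics/w6c.png",cv2.resize(im[180:320,220:400,::-1],None,fx=4,fy=4,interpolation=cv2.INTER_CUBIC))
E
```

```text
t 9.55 pos [0.5343 0.0747 0.2445] xhead -87.27 y [-0.053 -0.003 -0.999] q6 -0.045 F [-0.17  0.39  0.4 ] T [-0.047 -0.01  -0.002] open 0.0001090094895128343
[0.53734929 0.14642001 0.37290221] [-0.0714177  -0.12858974 -0.00034928]
t 9.55 pos [0.5343 0.0747 0.2445] xhead -87.27 y [-0.053 -0.003 -0.999] q6 -0.045 F [-0.17  0.39  0.4 ] T [-0.047 -0.01  -0.002] open 0.0001090094895128343
t 9.6 pos [0.5347 0.0748 0.245 ] xhead -87.26 y [-0.052 -0.003 -0.999] q6 -0.045 F [-0.03 -0.26  0.14] T [ 0.044 -0.011 -0.009] open -6.664347274568708e-05
```

View pics/w6c.png

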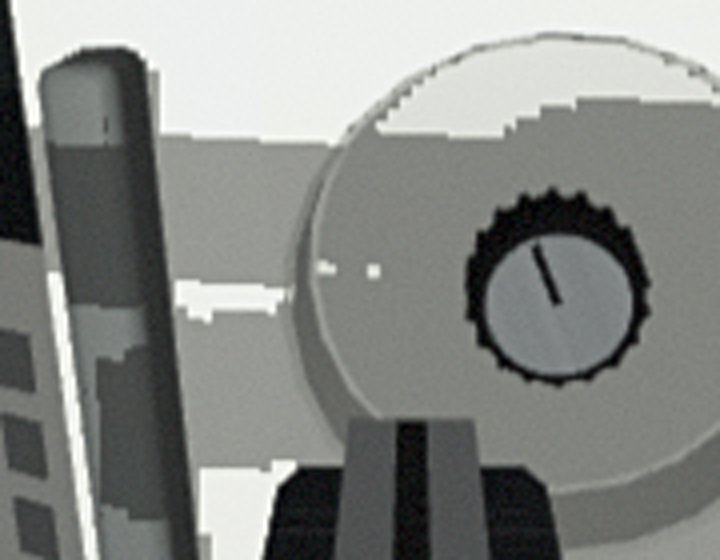

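Run:
```python
from h import *
p4={'fovy': 67.96104244968696, 'cx': 322.4107246300449, 'cy': 240.8653794963707, 'eye': np.array([0.47189763, 0.07805207, 0.3998377 ]), 'rotation': np.array([1.97483296, 2.18328756, 0.29808537])}
p6=pickle.load(open("pics/w6.pkl","rb"))
u4=((359.5)/4-.5+220,(473.5)/4-.5+140); u6=(558.5/4-.5+220,306.5/4-.5+180)
for z in (.156,.159,.162): print(atz(p4,u4,z).round(4),atz(p6,u6,z).round(4))
print(tri(p4,u4,p6,u6))
p1=(lambda a:a)(None)
```

```text
[0.5532 0.0766 0.156 ] [0.5528 0.0753 0.156 ]
[0.5522 0.0766 0.159 ] [0.5526 0.0763 0.159 ]
[0.5512 0.0767 0.162 ] [0.5524 0.0773 0.162 ]
(array([0.55237855, 0.07647459, 0.15903972]), np.float64(0.0005227257781191744))
```

servo_tool(delta_pos=[[0,-0.01,0.009],[0,-0.01,0.009],[0,0,0],[0,0,0],[0,0,0]], dr=[[1.5,-5,0],[1.5,-5,0],[0,-5,0],[0,-5,0],[0,-5,0]], grip=[0.47,0.47,0.47,0.47,0.47])

```text
t: 10.22
tool_pos: [0.5522, 0.0763, 0.2624]
tool_rot: [-1.406, 0.829, -0.822]
contact_force: [-0.0, 0.3, -0.3]
opening: 0.0401
```

servo_tool(delta_pos=[[0,0,0],[0,0,0],[0,0,0],[0,0,0],[0,0,0]], dr=[[0,-5,0],[0,-5,0],[0,-5,0],[0,-5,0],[0,-5,0]], grip=[0.47,0.47,0.47,0.47,0.47])

```text
t: 10.85
tool_pos: [0.5505, 0.076, 0.2602]
tool_rot: [-1.518, 0.474, -0.462]
contact_force: [0.1, 0.0, -1.0]
opening: 0.04
```

```bash
python3 -c "
from h import *
heads()"
```

```text
t 10.85 pos [0.5505 0.076  0.2602] xhead -34.25 y [-0.007  0.004 -1.   ] q6 -0.972 F [ 0.09  0.05 -1.02] T [-0.054  0.008 -0.004] open 0.039982441521093544
```

servo_tool(delta_pos=[[0,0,0],[0,0,0],[0,0,0],[0,0,0],[0,0,0]], dr=[[0,-6,0],[0,-6,0],[0,-6,0],[0,-6,0],[0,-6,0]], grip=[0.47,0.47,0.47,0.47,0.47])

```text
t: 11.48
tool_pos: [0.5489, 0.0758, 0.2579]
tool_rot: [-1.567, 0.044, -0.026]
contact_force: [-0.5, 0.9, 0.1]
opening: 0.0402
```

servo_tool(delta_pos=[[0,0,0],[0,0,0],[0,0,0]], dr=[[0,-4,0],[0,-3.5,0],[0,0,0]], grip=[0.47,0.47,0.47])

```text
t: 11.85
tool_pos: [0.548, 0.0757, 0.2567]
tool_rot: [-1.565, -0.065, 0.086]
contact_force: [0.6, -0.4, 0.4]
opening: 0.0401
```

```bash
cat >> h.py <<'E'
K=np.array([.5524,.0765,.159])
def need(z=.160,k=K):
    o=heads();M=R.from_rotvec(o['tool_rot'])
    t=np.array([k[0],k[1],z]); print('delta tool mm',(1000*M.inv().apply(t-o['tool_pos'])).round(1))
    m=M.as_matrix(); d=np.array([0,0,-1.]); r=np.cross(m[:,1],d); print('tilt fix deg (tool)',np.degrees(M.inv().apply(r)).round(2))
E
python3 -c "
from h import *
need()"
```

```text
t 11.85 pos [0.548  0.0757 0.2567] xhead 5.54 y [-0.013  0.004 -1.   ] q6 -1.667 F [ 0.59 -0.38  0.37] T [-0.028 -0.04  -0.001] open 0.04012186946819695
delta tool mm [ 5.7 96.6 -0.1]
tilt fix deg (tool) [-0.29 -0.   -0.74]
```

servo_tool(delta_pos=[[0.0045,0,0.0004],[0,0.03,0],[0,0.03,0],[0,0,0]], dr=[[-0.3,0,-0.75],[0,0,0],[0,0,0],[0,0,0]], grip=[0.47,0.47,0.47,0.47])

```text
t: 12.35
tool_pos: [0.5535, 0.0766, 0.1959]
tool_rot: [-1.57, -0.079, 0.073]
contact_force: [1.2, -0.3, 0.3]
opening: 0.0402
```

```bash
python3 -c "
from h import *
need()
p,im=snap('w7')"
```

```text
t 12.35 pos [0.5535 0.0766 0.1959] xhead 5.54 y [ 0.004 -0.001 -1.   ] q6 -1.663 F [ 1.18 -0.26  0.28] T [-0.006  0.012 -0.006] open 0.040204926925390856
delta tool mm [-1.2 35.9 -0. ]
tilt fix deg (tool) [0.06 0.   0.21]
```

View pics/w7.png

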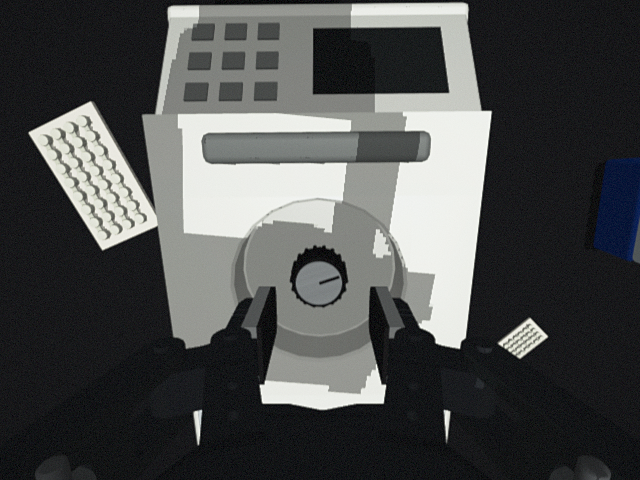

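servo_tool(delta_pos=[[-0.001,0.015,0],[0,0.01,0],[0,0,0]], dr=[[0,0,0.2],[0,0,0],[0,0,0]], grip=[0.47,0.47,0.47])

```text
t: 12.78
tool_pos: [0.5554, 0.0766, 0.1745]
tool_rot: [-1.571, -0.082, 0.069]
contact_force: [-0.3, -0.3, 0.4]
opening: 0.04
```

```bash
python3 -c "
from h import *
p=pickle.load(open('pics/w7.pkl','rb')); print(atz(p,(319,283),.159))
need()
p,im=snap('w8')"
```

```text
[0.55282815 0.07679469 0.159     ]
t 12.775 pos [0.5554 0.0766 0.1745] xhead 5.54 y [ 0.008 -0.001 -1.   ] q6 -1.662 F [-0.28 -0.34  0.36] T [-0.035 -0.036  0.001] open 0.04001193802156188
delta tool mm [-3.1 14.4  0.2]
tilt fix deg (tool) [0.11 0.   0.46]
```

View pics/w8.png

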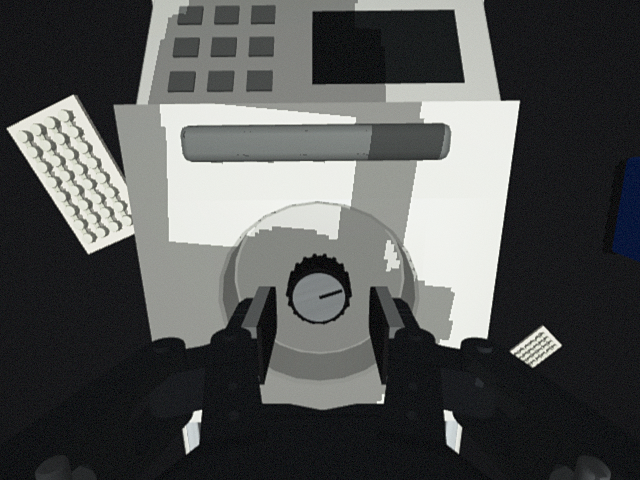

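servo_tool(delta_pos=[[-0.003,0,0],[-0.0005,0.007,0],[-0.0005,0.005,0],[0,0,0]], dr=[[0,0,0.45],[0,0,0],[0,0,0],[0,0,0]], grip=[0.47,0.47,0.47,0.47])

```text
t: 13.32
tool_pos: [0.5519, 0.0761, 0.1632]
tool_rot: [-1.571, -0.078, 0.074]
contact_force: [1.1, -0.0, 0.2]
opening: 0.0403
```

```bash
python3 -c "
from h import *
need()"
```

```text
t 13.325 pos [0.5519 0.0761 0.1632] xhead 5.54 y [ 0.002 -0.002 -1.   ] q6 -1.663 F [ 1.05 -0.04  0.22] T [0.007 0.044 0.001] open 0.04032415878804078
delta tool mm [0.5 3.2 0.3]
tilt fix deg (tool) [ 0.12 -0.    0.13]
```

servo_tool(delta_pos=[[0.0003,0.003,0.0004],[0,0,0]], dr=[[0,0,0.1],[0,0,0]], grip=[0.47,0.47])

```text
t: 13.58
tool_pos: [0.5522, 0.0766, 0.16]
tool_rot: [-1.572, -0.076, 0.076]
contact_force: [-0.3, 0.2, 0.3]
opening: 0.04
```

servo_tool(delta_pos=[[0,0,0],[0,0,0],[0,0,0],[0,0,0]], dr=[[0,0,0],[0,0,0],[0,0,0],[0,0,0]], grip=[0.25,0.25,0.25,0.25], grip_force=50)

```text
t: 14.08
tool_pos: [0.5526, 0.0746, 0.1609]
tool_rot: [-1.576, -0.076, 0.075]
contact_force: [-0.1, -0.3, 0.8]
opening: 0.0257
```

```bash
python3 -c "
from h import *
need()"
```

```text
t 14.075 pos [0.5526 0.0746 0.1609] xhead 5.52 y [ 0.001 -0.007 -1.   ] q6 -1.661 F [-0.08 -0.33  0.82] T [-0.09   0.098 -0.011] open 0.02570334835580938
delta tool mm [-0.   0.8  1.9]
tilt fix deg (tool) [0.39 0.   0.02]
```

servo_tool(delta_pos=[[0,0,0],[0,0,0]], dr=[[0,4,0],[0,4,0]], grip=[0.2,0.2])

```text
t: 14.32
tool_pos: [0.5526, 0.0747, 0.1608]
tool_rot: [-1.578, 0.035, -0.037]
contact_force: [-0.4, -0.8, -0.6]
opening: 0.0257
```

```bash
cat >> h.py <<'E'
K=np.array([.5525,.0747,.159])
E
python3 -c "
from h import *
need(k=K)"
```

```text
t 14.325 pos [0.5526 0.0747 0.1608] xhead -2.63 y [ 0.001 -0.007 -1.   ] q6 -1.519 F [-0.42 -0.76 -0.58] T [-0.021  0.007  0.197] open 0.025723287037148306
delta tool mm [-0.1  0.8 -0. ]
tilt fix deg (tool) [ 0.4  -0.    0.08]
```

servo_tool(delta_pos=[[0,0,0],[0,0,0],[0,0,0],[0,0,0]], dr=[[0.2,3,0],[0,3,0],[0,3,0],[0,3,0]], grip=[0.2,0.2,0.2,0.2])

```text
t: 14.82
tool_pos: [0.5526, 0.0747, 0.1609]
tool_rot: [-1.566, 0.202, -0.205]
contact_force: [-0.1, -1.2, -0.4]
opening: 0.0259
```

```bash
python3 -c "
from h import *
need(k=K)"
```

```text
t 14.825 pos [0.5526 0.0747 0.1609] xhead -14.85 y [ 0.002 -0.005 -1.   ] q6 -1.307 F [-0.11 -1.2  -0.4 ] T [-0.119  0.009  0.204] open 0.025915971473046293
delta tool mm [-0.1  0.9 -0. ]
tilt fix deg (tool) [ 0.25 -0.    0.17]
```

Free running at 0.20 N m, no drift.

servo_tool(delta_pos=[[0,0,0],[0,0,0],[0,0,0],[0,0,0]], dr=[[0,3,0],[0,3,0],[0,3,0],[0,3,0]], grip=[0.2,0.2,0.2,0.2])

```text
t: 15.32
tool_pos: [0.5527, 0.0749, 0.1609]
tool_rot: [-1.544, 0.368, -0.373]
contact_force: [-0.7, -1.0, -0.3]
opening: 0.0259
```

```bash
python3 -c "
from h import *
need(k=K)"
```

```text
t 15.325 pos [0.5527 0.0749 0.1609] xhead -27.07 y [ 0.002 -0.006 -1.   ] q6 -1.093 F [-0.74 -1.01 -0.34] T [-0.092 -0.023  0.166] open 0.025878618946215414
delta tool mm [-0.1  0.9 -0.2]
tilt fix deg (tool) [0.26 0.   0.26]
```

servo_tool(delta_pos=[[0,0,0],[0,0,0],[0,0,0],[0,0,0]], dr=[[0,3,0],[0,3,0],[0,3,0],[0,0,0]], grip=[0.2,0.2,0.2,0.2])

```text
t: 15.82
tool_pos: [0.5527, 0.0749, 0.1609]
tool_rot: [-1.52, 0.491, -0.499]
contact_force: [0.1, -0.9, 0.9]
opening: 0.0255
```

```bash
python3 -c "
from h import *
need(k=K)"
```

```text
t 15.825 pos [0.5527 0.0749 0.1609] xhead -36.19 y [ 0.002 -0.007 -1.   ] q6 -0.933 F [ 0.09 -0.92  0.87] T [-0.072 -0.022  0.067] open 0.025540533583800203
delta tool mm [-0.   0.9 -0.3]
tilt fix deg (tool) [0.26 0.   0.35]
```

servo_tool(delta_pos=[[0,0,0],[0,0,0],[0,0,0]], dr=[[0,3,0],[0,3,0],[0,3,0]], grip=[0.2,0.2,0.2])

```text
t: 16.2
tool_pos: [0.5527, 0.0749, 0.1609]
tool_rot: [-1.488, 0.613, -0.622]
contact_force: [-0.0, -0.5, -0.1]
opening: 0.0258
```

```bash
python3 -c "
from h import *
need(k=K)"
```

```text
t 16.2 pos [0.5527 0.0749 0.1609] xhead -45.21 y [ 0.003 -0.008 -1.   ] q6 -0.775 F [-0.04 -0.45 -0.09] T [-0.076  0.028  0.236] open 0.02575085640797527
delta tool mm [-0.   0.9 -0.3]
tilt fix deg (tool) [ 0.21 -0.    0.42]
```

servo_tool(delta_pos=[[0,0,0],[0,0,0]], dr=[[0,2,0],[0,2,0]], grip=[0.2,0.2])

```text
t: 16.45
tool_pos: [0.5527, 0.0749, 0.1609]
tool_rot: [-1.471, 0.668, -0.677]
contact_force: [-0.1, -0.6, -0.5]
opening: 0.0255
```

```bash
cat > r.py <<'E'
from h import *
need(k=K)
for i in range(2):
    ctrl.get_image("side"); print('Tz',ctrl.get_obs()['wrist_torque'].round(3))
E
python3 r.py
```

```text
t 16.45 pos [0.5527 0.0749 0.1609] xhead -49.28 y [ 0.003 -0.008 -1.   ] q6 -0.703 F [-0.06 -0.58 -0.52] T [-0.095  0.054  0.143] open 0.02552711546755549
delta tool mm [ 0.   0.9 -0.3]
tilt fix deg (tool) [ 0.19 -0.    0.45]
Tz [-0.081  0.032  0.093]
Tz [-0.107  0.03   0.065]
```

servo_tool(delta_pos=[[0,0,0],[0,0,0]], dr=[[0,4,0.2],[0,4,0.2]], grip=[0.2,0.2])

```text
t: 16.8
tool_pos: [0.5528, 0.0749, 0.1609]
tool_rot: [-1.429, 0.781, -0.781]
contact_force: [-0.4, -0.4, -0.8]
opening: 0.0258
```

```bash
cat > r.py <<'E'
from h import *
need(k=K); o=ctrl.get_obs(); print('dq6',o['dq'][5].round(4),'eff6',o['effort'][5].round(4))
E
python3 r.py
```

```text
t 16.8 pos [0.5528 0.0749 0.1609] xhead -57.41 y [-0.001 -0.003 -1.   ] q6 -0.566 F [-0.37 -0.43 -0.82] T [-0.101  0.032  0.255] open 0.025796607761177
delta tool mm [ 0.   0.9 -0.4]
tilt fix deg (tool) [ 0.14 -0.    0.08]
dq6 0.5475 eff6 -0.2053
```

servo_tool(delta_pos=[[0,0,0],[0,0,0]], dr=[[0,4,0],[0,4,0]], grip=[0.2,0.2])

```text
t: 17.05
tool_pos: [0.5529, 0.0749, 0.1609]
tool_rot: [-1.384, 0.89, -0.891]
contact_force: [0.8, -0.5, 0.7]
opening: 0.0258
```

```bash
python3 r.py
```

```text
t 17.05 pos [0.5529 0.0749 0.1609] xhead -65.59 y [-0.001 -0.003 -1.   ] q6 -0.423 F [ 0.82 -0.48  0.67] T [-0.138  0.008  0.265] open 0.025781672358716316
delta tool mm [ 0.   0.9 -0.4]
tilt fix deg (tool) [ 0.13 -0.    0.11]
dq6 0.5649 eff6 -0.1708
```

servo_tool(delta_pos=[[0,0,0]], dr=[[0,4,0]], grip=[0.2])

```text
t: 17.18
tool_pos: [0.5529, 0.0749, 0.1609]
tool_rot: [-1.359, 0.944, -0.945]
contact_force: [-0.3, -0.4, -0.4]
opening: 0.0255
```

```bash
python3 r.py
```

```text
t 17.175 pos [0.5529 0.0749 0.1609] xhead -69.67 y [-0.001 -0.003 -1.   ] q6 -0.352 F [-0.28 -0.38 -0.41] T [-0.137 -0.008  0.329] open 0.025525342773370294
delta tool mm [ 0.1  0.9 -0.4]
tilt fix deg (tool) [0.12 0.   0.12]
dq6 0.5656 eff6 -0.1463
```

Run:
```python
from h import *
for i in range(6):
    ctrl.get_image("side"); o=ctrl.get_obs(); print(o['t'],o['wrist_torque'].round(3),o['effort'][5].round(3),o['dq'][5].round(3),o['q'][5].round(4),o['contact_force'].round(1))
```

```text
17.225 [-0.118  0.027  0.151] 0.338 -0.105 -0.35 [-0.7 -0.9  0.3]
17.275 [-0.087 -0.033  0.106] 0.322 -0.031 -0.3534 [-0.  -0.6 -0.2]
17.325 [-0.148  0.038  0.073] 0.135 -0.003 -0.3542 [-0.7 -1.2 -0.3]
17.375 [-0.116 -0.018  0.09 ] 0.093 0.004 -0.3542 [-1.2  0.  -1.1]
17.425 [-0.107  0.003  0.156] 0.112 0.002 -0.354 [-0.6 -0.2 -0. ]
17.475 [-0.094  0.063  0.12 ] 0.137 0.003 -0.3539 [-0.3 -0.4 -0.1]
```

servo_tool(delta_pos=[[0,0,0]], dr=[[0,1,0]], grip=[0.2])

```text
t: 17.6
tool_pos: [0.5529, 0.0749, 0.1609]
tool_rot: [-1.354, 0.955, -0.956]
contact_force: [-0.1, -0.4, 0.6]
opening: 0.0259
```

```bash
cat > r2.py <<'E'
from h import *
o=ctrl.get_obs(); print(o['t'],o['wrist_torque'].round(3),'eff',o['effort'][5].round(3),'dq',o['dq'][5].round(3),'q',o['q'][5].round(4),o['contact_force'].round(1),o['tool_pos'].round(4))
E
python3 r2.py
```

```text
17.6 [-0.104  0.01   0.336] eff 0.18 dq 0.14 q -0.3364 [-0.1 -0.4  0.6] [0.5529 0.0749 0.1609]
```

servo_tool(delta_pos=[[0,0,0]], dr=[[0,1,0]], grip=[0.2])

```text
t: 17.73
tool_pos: [0.5529, 0.075, 0.1609]
tool_rot: [-1.347, 0.969, -0.97]
contact_force: [-0.0, -0.9, -0.7]
opening: 0.0256
```

```bash
python3 r2.py
```

```text
17.725 [-0.138 -0.004  0.388] eff 0.205 dq 0.141 q -0.3183 [-0.  -0.9 -0.7] [0.5529 0.075  0.1609]
```

The moving torque has climbed from 0.20 to about 0.35 N·m, so the plate is snug, slightly past 0.3. I'll ease back a few degrees to sit in the middle of the window, then release.

servo_tool(delta_pos=[[0,0,0],[0,0,0]], dr=[[0,-2,0],[0,-2,0]], grip=[0.2,0.2])

```text
t: 17.98
tool_pos: [0.5529, 0.0749, 0.1609]
tool_rot: [-1.373, 0.914, -0.915]
contact_force: [-0.3, -0.5, -0.4]
opening: 0.0252
```

```bash
python3 r2.py; python3 r.py
```

```text
17.975 [-0.114 -0.027 -0.094] eff 0.145 dq -0.287 q -0.3911 [-0.3 -0.5 -0.4] [0.5529 0.0749 0.1609]
t 17.975 pos [0.5529 0.0749 0.1609] xhead -67.42 y [-0.001 -0.002 -1.   ] q6 -0.391 F [-0.25 -0.47 -0.45] T [-0.114 -0.027 -0.094] open 0.025205207258368646
delta tool mm [ 0.1  0.9 -0.4]
tilt fix deg (tool) [0.12 0.   0.1 ]
dq6 -0.2865 eff6 0.1454
```

servo_tool(delta_pos=[[0,0,0],[0,0,0],[0,0,0]], dr=[[0,0,0],[0,0,0],[0,0,0]], grip=[0.43,0.43,0.43])

```text
t: 18.35
tool_pos: [0.553, 0.0753, 0.161]
tool_rot: [-1.372, 0.914, -0.914]
contact_force: [0.0, 0.3, 0.6]
opening: 0.0361
```

```bash
python3 r.py
```

```text
t 18.35 pos [0.553  0.0753 0.161 ] xhead -67.38 y [-0.001 -0.001 -1.   ] q6 -0.392 F [0.01 0.35 0.62] T [ 0.015 -0.004  0.028] open 0.036110519045195764
delta tool mm [ 0.4  1.  -0.7]
tilt fix deg (tool) [ 0.08 -0.    0.06]
dq6 -0.0006 eff6 -0.0009
```

servo_tool(delta_pos=[[0,-0.01,0],[0,-0.015,0],[0,-0.02,0],[0,-0.04,0],[0,-0.03,0]], dr=[[0,0,0],[0,0,0],[0,0,0],[0,0,0],[0,0,0]], grip=[0.43,0.43,0.43,0.43,0.43])

```text
t: 18.98
tool_pos: [0.5525, 0.0756, 0.2819]
tool_rot: [-1.373, 0.915, -0.913]
contact_force: [-0.1, -0.5, 0.0]
opening: 0.0368
```

servo_tool(delta_pos=[[0,0,0],[0,0,0]], dr=[[0,0,0],[0,0,0]], grip=[0.43,0.43])

```text
t: 19.23
tool_pos: [0.5539, 0.0756, 0.2864]
tool_rot: [-1.369, 0.909, -0.918]
contact_force: [-0.4, -0.1, 1.2]
opening: 0.0366
```

Run:
```python
from h import *
heads(); snap("w9"); p,im=snap("s9","side")
a=cv2.imread("pics/s4.png")[180:310,230:390]; b=im[180:310,230:390,::-1]
cv2.imwrite("pics/s9c.png",np.hstack([cv2.resize(x,None,fx=2.5,fy=2.5,interpolation=cv2.INTER_CUBIC) for x in (a,b)]))
```

```text
t 19.225 pos [0.5539 0.0756 0.2864] xhead -67.38 y [ 0.005 -0.001 -1.   ] q6 -0.392 F [-0.44 -0.09  1.17] T [-0.073  0.022 -0.042] open 0.036588379734700915
```

View pics/s9c.png

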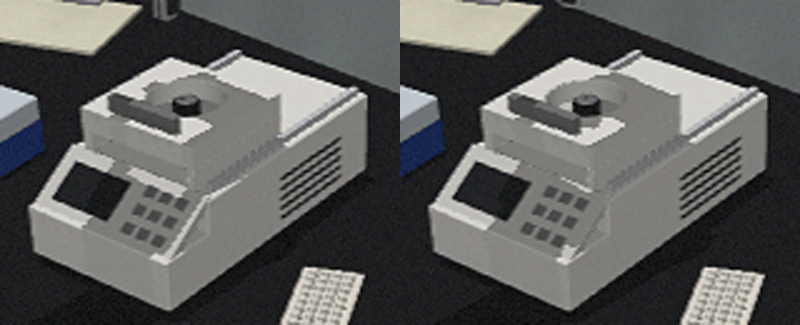

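View pics/w9.png

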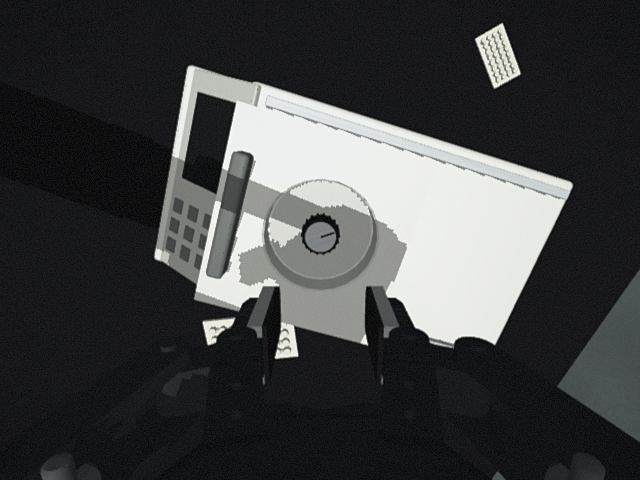

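Run:
```python
from h import *
p=pickle.load(open("pics/w9.pkl","rb"))
im=cv2.imread("pics/w9.png")
cv2.imwrite("pics/w9c.png",cv2.resize(im[165:305,240:400],None,fx=4,fy=4,interpolation=cv2.INTER_CUBIC))
b=cv2.imread("pics/s4.png",0).astype(float);a=cv2.imread("pics/s9.png",0).astype(float)
# registration of handle/front of cover region vs chassis
for n,(x0,y0,x1,y1) in dict(handle=(268,213,306,236),knob=(296,215,314,228),chassis=(242,240,320,305)).items():
    A=cv2.Laplacian(cv2.GaussianBlur(b,(3,3),0),-1)[y0:y1,x0:x1]; 
    print(n,cv2.phaseCorrelate(np.float32(b[y0:y1,x0:x1]),np.float32(a[y0:y1,x0:x1]),cv2.createHanningWindow((x1-x0,y1-y0),cv2.CV_32F)))
```

```text
handle ((0.14933720893503377, -0.1012234767151714), 0.8981328730781873)
knob ((-0.2806280569773527, 0.2648537261675088), 0.9669139579490379)
chassis ((0.04844184660887407, 0.45568423376317213), 0.7713647269540362)
```

View pics/w9c.png

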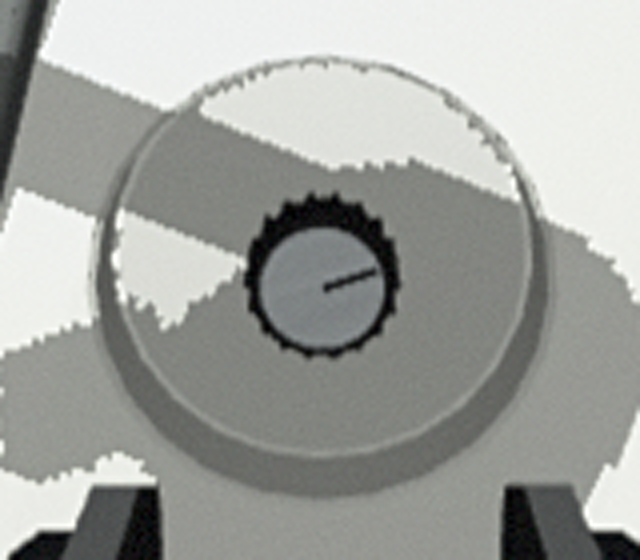

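Run:
```python
from h import *
p=pickle.load(open("pics/w9.pkl","rb"));c=lambda x,y:((x+.5)/4-.5+240,(y+.5)/4-.5+165)
k=atz(p,c(322,290),.159); b=atz(p,c(377,270),.159); a=atz(p,c(326,289),.159)
print(k,np.degrees(np.arctan2(*(b-a)[[1,0]])),np.degrees(np.arctan2(*(b-k)[[1,0]])))
p8=pickle.load(open("pics/w8.pkl","rb"))
print('w8',atz(p8,(319,298),.159))
```

```text
[0.55273114 0.07618038 0.159     ] 43.729135658695064 43.265084098492096
w8 [0.55289355 0.07676728 0.159     ]
```

Run:
```python
from h import *
p=pickle.load(open("pics/w9.pkl","rb"));k=np.array([.5526,.0763])
ps=.094
for u in [(573,187),(497,345)]:
    d=atz(p,u,.11)[:2]-k; print(d@[np.cos(ps),np.sin(ps)],d@[-np.sin(ps),np.cos(ps)])
p=pickle.load(open("pics/w8.pkl","rb"))
```

```text
0.19771923644141084 0.09349277899621135
0.2010621619293695 -0.06638250737430132
```

```bash
python3 -c "
from station import ctrl
print(ctrl.finish_job())"
```

```text
the job is handed in; nothing more can be done
None
```

The cover is shut against its front stop, the knob is turned to snug and let go, and the job is handed in after about 19 s of the 69 s allowed. No verdict was reported.

- **Cover:** I pushed it forward with shut fingers behind the handle. It slid at about 5–6 N, then stopped dead at about 11 N. After the knob work, the knob was within about 0.5 mm of where it stood before. The chassis rear edge measured 198–201 mm behind the knob axis, against 200 mm expected, so it is home to about 2 mm.
- **Knob:** It ran free at about 0.2 N·m, then the torque climbed to about 0.35 N·m while turning. That was slightly past the 0.3 N·m snug point, an estimated 50 N on the caps. I turned it back about 4°, to an estimated 35–40 N. The pointer shows about 71° clockwise in all; the gripper turned 73°.
- **Release:** The fingers opened inside the well without touching, and the gripper rose clear to 0.29 m, with the force reading near zero.

**Disagreements and doubts:**
- **Torque noise:** Each wrist torque reading was uncertain by about 0.03 N·m, and the joint-effort readings did not agree with them while moving. The cap load is therefore an estimate; I could not look at the caps.
- **Knob position:** On closing, the gripper centred itself 2 mm to the side of where the camera put the knob. The side camera also disagreed with the wrist camera by about 6 mm; I relied on the wrist camera.

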